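# Tip the drained loaf tins onto their bases

## Task

Two loaf tins have been stood on end on the bakery bench to drain. With the fingertips, push each one over at the top so that it topples onto its own base where it stands, mouth facing straight up ready for dough; do not pick the tins up, drag them or shove them along the bench. Leave everything else on the bench where it is.

Things in the scene. Friction and masses are not known exactly. Their poses are not given: they have to be found in the camera images.
- tin_left: Left (+y) loaf tin, loose: dark steel open box 180 x 90 x 80 mm deep, walls 4 mm, 0.25 to 0.5 kg. Starts standing 180 mm tall on a short end, mouth facing sideways. Origin: centre of the end it stands on. Own z: along the length (up at start); x: from mouth to base (mouth faces -x; the tin must topple towards +x, which then points straight down); y: across the 90 mm width.
- tin_left_pivot (a point): Left (+y) tin: middle of the lower edge between the end it stands on and its base (40 mm from the origin along the tin's +x, at bench height). The tin turns about this edge, which must stay on the bench near its starting spot. Leaning about 18 degrees over it, when the rim has moved about 65 mm, the tin topples by itself.
- tin_left_rim (a point): Left (+y) tin: middle of the mouth rim at the upper end: 40 mm from the origin along the tin's -x and 180 mm up. The place to push on, towards the tin's +x.
- tin_right: Right (-y) loaf tin, loose: dark steel open box 180 x 90 x 80 mm deep, walls 4 mm, 0.25 to 0.5 kg. Starts standing 180 mm tall on a short end, mouth facing sideways. Origin: centre of the end it stands on. Own z: along the length (up at start); x: from mouth to base (mouth faces -x; the tin must topple towards +x, which then points straight down); y: across the 90 mm width.
- tin_right_pivot (a point): Right (-y) tin: middle of the lower edge between the end it stands on and its base (40 mm from the origin along the tin's +x, at bench height). The tin turns about this edge, which must stay on the bench near its starting spot. Leaning about 18 degrees over it, when the rim has moved about 65 mm, the tin topples by itself.
- tin_right_rim (a point): Right (-y) tin: middle of the mouth rim at the upper end: 40 mm from the origin along the tin's -x and 180 mm up. The place to push on, towards the tin's +x.
- jar: Amber jar with white cap, 60 mm across, 85 mm tall, origin under its centre, between the two standing tins. Leave alone.
- brush: Brush, 180 mm long, lying roughly along x farther out between the tins, origin near its middle. Leave alone.
- scraper: Dough scraper with wooden grip, about 100 x 130 mm and 16 mm high, loose, lying with its long side roughly along x, beyond the brush. Leave alone.
There are look-alikes about, which are no part of the job. Leave any green or turquoise look-alike of the tin_right alone. Leave any blue look-alike of the tin_left alone.

How it is judged:
At the end, for the whole second after the job is handed in: Both tins lie at rest on their bases on the bench, mouths up within about 0.1 rad, each foot edge within 60 mm of where it began; the jar, brush and scraper within 30 mm of where they began (angle between each of tin_left, tin_right's own x axis and vertical above 3.04 rad and height (world z) of each of tin_left_pivot, tin_right_pivot below 0.012 m and distance of each of tin_left_pivot, tin_right_pivot from where it was at the start of the episode below 0.06 m and linear speed of each of tin_left, tin_right below 0.02 m/s and angular speed of each of tin_left, tin_right below 0.1 rad/s and distance of each of jar, brush, scraper from where it was at the start of the episode below 0.03 m); the robot touches nothing.
It fails at once if the left tin is picked up (its foot edge rises more than 30 mm off the bench) (height (world z) of tin_left_pivot above 0.03 m).
It fails at once if the left tin is dragged, carried or shoved along (its foot edge moves more than 80 mm) (distance of tin_left_pivot from where it was at the start of the episode above 0.08 m).
It fails at once if the right tin is picked up (its foot edge rises more than 30 mm off the bench) (height (world z) of tin_right_pivot above 0.03 m).
It fails at once if the right tin is dragged, carried or shoved along (its foot edge moves more than 80 mm) (distance of tin_right_pivot from where it was at the start of the episode above 0.08 m).
It fails at once if the jar, brush or scraper is moved more than 30 mm (distance of any of jar, brush, scraper from where it was at the start of the episode above 0.03 m).
It also fails if it takes over 48 s, if anything falls off the work surface, if the arm or the gripper's body presses on something with over 40 N, if the wrist force passes 120 N, or if a joint passes its speed limit or range.

## Robot

A 6-joint arm with a two-finger parallel gripper is mounted at the origin on the work surface. World frame = base frame: x ahead of the robot, y to its left, z up, the work surface at z = 0. Lengths are in m, angles in rad, forces in N, time in s.
With the tool pointing down it reaches from about 0.3 to 0.85 m from the base axis. Payload 5.4 kg.
Tool frame: the origin (TCP) lies at the very end of the fingers, on their centre line; the grasp point (between the pads) lies 19 mm behind it (grip_point_offset is the z of the grasp point in the tool frame, in m); z points along the fingers, y is the direction in which the jaws open and shut (so a half turn about z gives the same grasp; the last joint's range is limited). The gripper opens to 85 mm and grips with 20 to 120 N. Pads are 22 mm wide; open, the fingers measure 114 mm over their backs; the gripper's body (76 mm by 85 mm) begins 54 mm behind the grasp point. The pads swing forward as they close: fully open they stand 13 mm farther back than shut.
Start: joints at [-1.506, 0.158, 1.597, -0, 1.386, -0.21], TCP at [0.156, -0.553, 0.231] pointing down, gripper open.
Joint ranges: [-2.91, 2.91], [-0.94, 2.29], [0.18, 2.7], [-1.29, 4.43], [0.17, 2.64], [-3, 3]. Speed limits (rad/s): [2.57, 2.57, 3.14, 3.14, 3.14, 3.14].

## Interface

Orientations are given as a unit quaternion [x, y, z, w].
In Python, from rig import * gives the robot as it stands.
- The arm moves only by the shell command python3 -m crank 'ROWS'. ROWS is JSON, a list of rows, each a list of 7 numbers: the shift along the tool's x, y, z normalised to -1 to 1, where 1 is 50 mm, then the turn, a rotation vector about the tool's x, y, z normalised to -1 to 1, where 1 is 45 degrees, then the finger opening in mm, from 0 to 85.4. In form: [[tx, ty, tz, rx, ry, rz, claw], ...]. A call has 1 to 12 rows; each row shifts and turns the commanded pose from where the row before left it, along the tool's axes as they then stand; what a row does not reach is not made up. A row lasts 1/10 s, in which the tool goes at most 50 mm and 8.59 degrees, less where a joint would pass 70% of its speed; a pose out of reach is approached as far as the arm can. A call with a number of a shift or a turn outside -1 to 1 is refused whole. A call with a gripper value outside its range is refused whole. The fingers move at their own pace and stop on an object; the grip force is fixed at half the most. Time passes only in rows, so rows that do not move let the fingers close. It gives the time, the measured TCP pose, the force and the opening at its end, in the units of the state.
- sense(): the state, without advancing time (a new reading comes with each control period).
- snapshot(name): name is "scene" or "top" or "wrist"; returns a dict with "color" (420x560x3 uint8, red, green, blue), "fx", "fy", "cx", "cy" (pixels), "origin" and "attitude" of the camera in the world. Camera axes: x right, y down, z forward; pixel columns grow to the right and rows downward; lengths in m; the calibration is good to about 2 mm. A picture is of the moment at which its call begins. There is no depth.
- job_done(): hands the job in, once; it reports no verdict.
The state is a dict: "time": time; "joint_pos": joint angles; "qvel": joint speeds; "effort": joint torques, N m; "ee_pos": TCP position; "tool_rot": TCP orientation; "force": force on the tool from outside, world axes, zero at the start; "wrist_torque": the same for the moment, N m; "finger_gap": opening from 0.0 (shut) to 1.0 (fully open).
Only numpy, scipy, OpenCV 4.12 (cv2) and the standard library are available. Lean on these libraries where they do the work, as an engineer would, in place of code of your own. Each camera call takes 0.05 s, during which the arm holds its last target.

## Working session

There is one attempt and no reset: what is moved stays moved. The work goes in short steps, Python scripts to look and compute and a shell command to move; the robot and the scene stay as the last step left them, time stands still between calls to the robot, and variables do not carry over. Pictures are saved under pics/ and viewed, and the job is handed in when it is done.

```bash
mkdir -p pics; ls; python3 - <<'E'
from rig import *
import cv2
for n in ["scene","top","wrist"]:
    s=snapshot(n); cv2.imwrite(f"pics/{n}0.png",s["color"][:,:,::-1]); print(n,s["fx"],s["fy"],s["cx"],s["cy"],s["origin"],s["attitude"])
print(sense())
E
```

```text
pics
scene 417.11497360912546 417.11497360912546 278.31125137343 210.14534673342374 [ 0.87503154 -0.50464428  1.00758995] [ 0.9178854   0.25750195 -0.07523838 -0.29243518]
top 486.2567348597452 486.2567348597452 277.41799129381127 208.64788247895353 [0.48360885 0.02844069 1.21569632] [ 0.71354902 -0.69986746  0.02827661 -0.01528943]
wrist 365.31572600556285 365.31572600556285 275.36539547159776 215.4160182085362 [ 0.22010931 -0.5352282   0.37171399] [ 0.79003487 -0.59842777 -0.08132527  0.10542913]
{'time': 0.15, 'joint_pos': array([-1.50609878e+00,  1.58935368e-01,  1.59794940e+00,  5.21225311e-06,
        1.38619874e+00, -2.10098215e-01]), 'qvel': array([-0.00055101, -0.00090901, -0.0014173 , -0.00122726,  0.00065521,
        0.00061351]), 'effort': array([ 7.40384694e-04, -3.96377385e+01, -3.31785107e+01, -1.68927654e-04,
        5.38955326e-03,  2.08319386e-05]), 'ee_pos': array([ 0.15597777, -0.55295503,  0.23052239]), 'tool_rot': array([ 9.90575542e-01,  1.36965470e-01,  5.66998726e-05, -7.43272983e-04]), 'force': array([0.56964979, 1.29100599, 0.79787256]), 'wrist_torque': array([-0.01924355, -0.02393496,  0.02302243]), 'finger_gap': 0.9989322372886317}
```

View pics/top0.png

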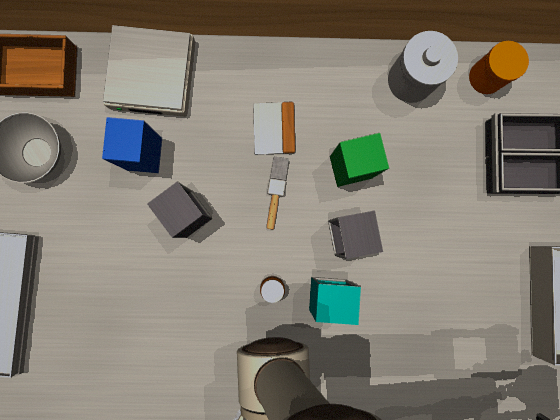

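View pics/scene0.png

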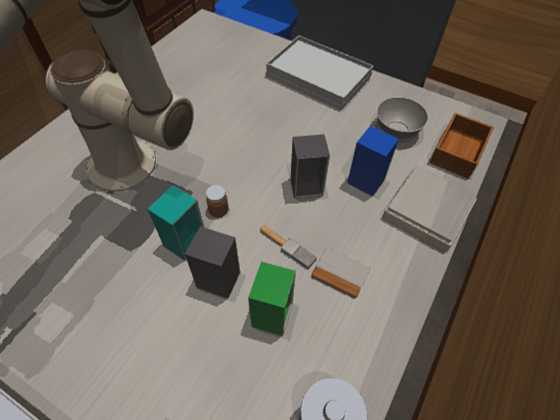

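```bash
python3 - <<'E'
import cv2,numpy as np
a=cv2.imread("pics/top0.png");b=cv2.imread("pics/scene0.png")
f=lambda im,x,y,w,h:cv2.resize(im[y:y+h,x:x+w],(400,300),interpolation=cv2.INTER_CUBIC)
o=np.vstack([np.hstack([f(a,130,170,100,75),f(a,310,195,100,75)]),np.hstack([f(b,260,125,100,75),f(b,165,220,100,75)])])
o=cv2.convertScaleAbs(o,alpha=1.8)
cv2.imwrite("pics/zoom0.png",o)
E
```

```text
(no output)
```

View pics/zoom0.png

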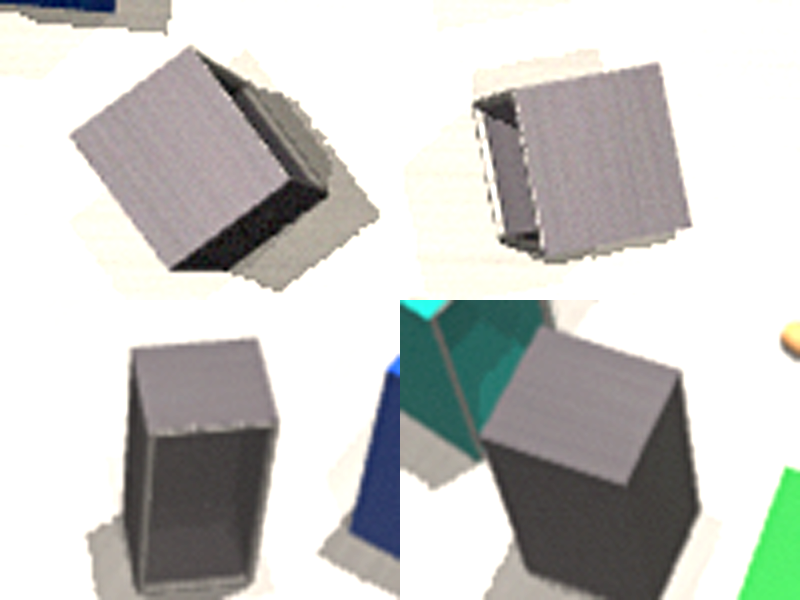

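```bash
cat > h.py <<'E'
import numpy as np,cv2
from scipy.spatial.transform import Rotation as R
def px2(s,p,z):
    d=R.from_quat(s["attitude"]).apply(np.array([(p[0]-s["cx"])/s["fx"],(p[1]-s["cy"])/s["fy"],1]))
    o=np.array(s["origin"]); return o+d*(z-o[2])/d[2]
def proj(s,P):
    v=R.from_quat(s["attitude"]).inv().apply(np.array(P)-s["origin"]); return v[...,:2]/v[...,2:]*[s["fx"],s["fy"]]+[s["cx"],s["cy"]]
E
python3 - <<'E'
from rig import *
from h import *
s=snapshot("top")
# hand-picked corners from zoom (zoom 4x)
L=np.array([[190,45],[72,135],[170,270],[297,178]])/4+[130,170]
Rr=np.array([[515,92],[660,63],[691,226],[546,257]])-[400,0]; Rr=Rr/4+[310,195]
for n,c in(("L",L),("R",Rr)):
    P=np.array([px2(s,p,.18) for p in c]); print(n,P.round(3).tolist(), [np.linalg.norm(P[i]-P[(i+1)%4]).round(3) for i in range(4)],P.mean(0).round(4))
hsv=cv2.cvtColor(s["color"],cv2.COLOR_RGB2HSV); 
# top faces by mask
g=s["color"].astype(int); m=((g.max(2)>75)&(g.max(2)<105)&(g.max(2)-g.min(2)<25)).astype(np.uint8)*255
print(g[205,172],g[235,360],g[250,250])
m=cv2.morphologyEx(m,cv2.MORPH_OPEN,np.ones((5,5)))
cs,_=cv2.findContours(m,0,2)
for c in cs:
    if 800<cv2.contourArea(c)<2500:
        r=cv2.minAreaRect(c); P=np.array([px2(s,p,.18) for p in cv2.boxPoints(r)]); print(r,P.mean(0).round(4),[np.linalg.norm(P[i]-P[i+1]).round(3) for i in range(2)],[np.arctan2(*(P[i+1]-P[i])[1::-1]).round(3) for i in range(3)])
sc=lambda x,y,z:px2(s,(x,y),z).round(3)
print("jar",sc(272,290,.085),"teal",[sc(*p,.18) for p in((310,278),(362,284),(358,324),(312,320))],"blue",[sc(*p,.18) for p in ((105,118),(145,120),(150,165),(105,160))])
print("green",[sc(*p,.18) for p in ((331,152),(380,134),(387,165),(343,182))],"brush",sc(270,228,0.01),sc(281,158,.01))
E
```

```text
L [[0.602, 0.224, 0.18], [0.553, 0.285, 0.18], [0.482, 0.231, 0.18], [0.532, 0.165, 0.18]] [np.float64(0.078), np.float64(0.089), np.float64(0.083), np.float64(0.091)] [0.5422 0.2265 0.18  ]
R [[0.53, -0.121, 0.18], [0.547, -0.199, 0.18], [0.461, -0.216, 0.18], [0.443, -0.139, 0.18]] [np.float64(0.08), np.float64(0.088), np.float64(0.079), np.float64(0.089)] [ 0.4953 -0.1689  0.18  ]
[97 91 90] [90 82 83] [168 163 150]
((360.25726318359375, 235.57923889160156), (44.68681716918945, 37.14927673339844), 79.04593658447266) [ 0.4938 -0.1679  0.18  ] [np.float64(0.08), np.float64(0.095)] [np.float64(-1.361), np.float64(-2.943), np.float64(1.778)]
((174.45999145507812, 208.7799835205078), (41.399993896484375, 37.799991607666016), 53.13010025024414) [0.5432 0.2288 0.18  ] [np.float64(0.08), np.float64(0.089)] [np.float64(-0.898), np.float64(-2.475), np.float64(2.239)]
((18.790740966796875, 145.27951049804688), (39.877811431884766, 67.1867904663086), 20.67442512512207) [0.6722 0.5633 0.18  ] [np.float64(0.143), np.float64(0.085)] [np.float64(-0.304), np.float64(-1.912), np.float64(2.833)]
jar [0.365 0.017 0.085] teal [array([ 0.402, -0.062,  0.18 ]), array([ 0.391, -0.172,  0.18 ]), array([ 0.307, -0.165,  0.18 ]), array([ 0.314, -0.067,  0.18 ])] blue [array([0.735, 0.383, 0.18 ]), array([0.733, 0.298, 0.18 ]), array([0.636, 0.284, 0.18 ]), array([0.644, 0.38 , 0.18 ])]
green [array([ 0.672, -0.103,  0.18 ]), array([ 0.714, -0.209,  0.18 ]), array([ 0.647, -0.224,  0.18 ]), array([ 0.608, -0.13 ,  0.18 ])] brush [0.51  0.024 0.01 ] [0.685 0.    0.01 ]
```

The two grey tins are at top-view pixels (174,209) and (360,236). The left one's mouth faces upper right, so it must topple along about (-0.62, 0.785). The right one's mouth faces image left, so it topples along about (0.21, -0.98). The tool's y axis is already close to the right tin's push direction.

```bash
cat > go.py <<'E'
import sys
from rig import *
from h import *
st=sense(); t=np.array([float(v) for v in sys.argv[1:4]]); r=R.from_quat(st["tool_rot"])
print("t",round(st["time"],2),"pos",st["ee_pos"].round(4),"F",st["force"].round(1),"gap",round(st["finger_gap"],2),"yaw x",np.arctan2(*r.apply([1,0,0])[1::-1]).round(3),"j",st["joint_pos"].round(2))
print("tool delta /50mm",(r.inv().apply(t-st["ee_pos"])/.05).round(3))
E
python3 -m crank '[[0,0,-1,0,0,0,0],[0.3,-0.25,-0.4,0,0,0,0],[0.6,-0.5,0,0,0,0,0],[0.6,-0.5,0,0,0,0,0],[0.6,-0.5,0,0,0,0,0],[0.6,-0.5,0,0,0,0,0],[0.6,-0.5,0,0,0,0,0],[0.6,-0.5,0,0,0,0,0],[0.6,-0.5,0,0,0,0,0],[0.6,-0.5,0,0,0,0,0],[0.6,-0.5,0,0,0,0,0],[0.6,-0.5,0,0,0,0,0]]'; python3 go.py 0.478 -0.09 0.30
```

```text
time: 1.4
ee_pos: [0.3885, -0.2138, 0.3012]
tool_rot: [0.991, 0.137, 0.0, 0.0]
force: [0.4, -0.5, 0.4]
finger_gap: -0.002
t 1.4 pos [ 0.3885 -0.2138  0.3012] F [ 0.4 -0.5  0.4] gap -0.0 yaw x 0.275 j [-0.78 -0.24  1.84  0.    1.53  0.52]
tool delta /50mm [ 2.393 -1.898  0.025]
```

```bash
python3 -m crank '[[0.48,-0.38,0,0,0,0,0],[0.48,-0.38,0,0,0,0,0],[0.48,-0.38,0,0,0,0,0],[0.48,-0.38,0,0,0,0,0],[0.48,-0.38,0,0,0,0,0],[0,0,0,0,0,0.083,0],[0,0,0.3,0,0,0,0],[0,0,0,0,0,0,0]]'; python3 go.py 0.478 -0.09 0.168
python3 - <<'E'
from rig import *
from h import *
for n in("top","wrist"):
    cv2.imwrite(f"pics/{n}1.png",snapshot(n)["color"][:,:,::-1])
E
```

```text
time: 2.2
ee_pos: [0.4763, -0.0909, 0.2834]
tool_rot: [0.994, 0.105, -0.002, -0.001]
force: [-1.3, 0.7, -0.1]
finger_gap: 0.001
t 2.2 pos [ 0.4763 -0.0909  0.2834] F [-1.3  0.7 -0.1] gap 0.0 yaw x 0.211 j [-0.44 -0.11  1.77 -0.    1.49  0.92]
tool delta /50mm [ 0.046 -0.004  2.307]
```

View pics/wrist1.png

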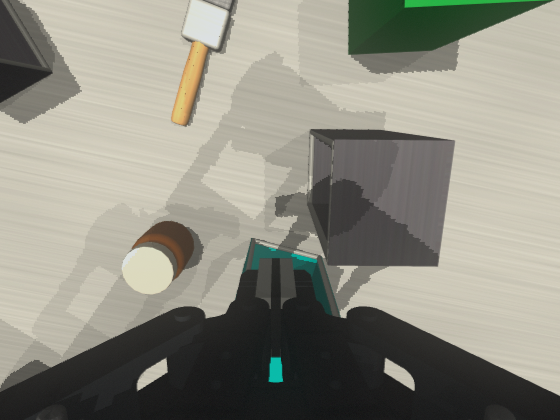

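View pics/top1.png

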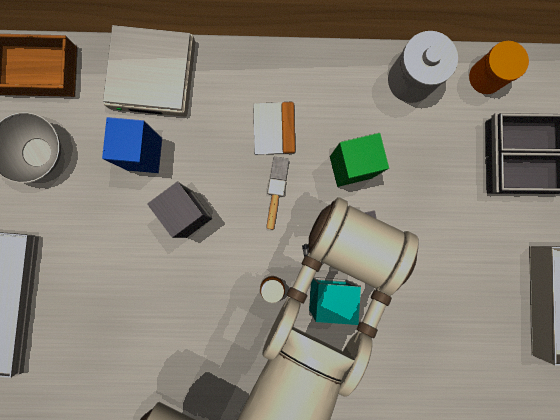

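```bash
python3 -m crank '[[0,0,0,0,0,-0.182,0],[0,0,0,0,0,-0.182,0],[0,0,0,0,0,-0.182,0],[0,0,0,0,0,-0.182,0],[0,0,0,0,0,-0.182,0],[0,0,0,0,0,-0.182,0],[0,0,0,0,0,-0.182,0],[0,0,0,0,0,-0.182,0],[0,0,0,0,0,-0.182,0],[0,0,0,0,0,-0.182,0],[0,0,0,0,0,-0.182,0],[0,0,0,0,0,0,0]]'; python3 go.py 0.478 -0.09 0.168
python3 - <<'E'
from rig import *
from h import *
for n in("scene","wrist"):
    cv2.imwrite(f"pics/{n}2.png",snapshot(n)["color"][:,:,::-1])
E
```

```text
time: 3.5
ee_pos: [0.4775, -0.0919, 0.2865]
tool_rot: [0.629, 0.778, 0.0, 0.0]
force: [-0.3, -0.2, -0.2]
finger_gap: 0.007
t 3.5 pos [ 0.4775 -0.0919  0.2865] F [-0.3 -0.2 -0.2] gap 0.01 yaw x 1.782 j [-0.44 -0.11  1.76 -0.    1.49 -0.65]
tool delta /50mm [0.035 0.016 2.37 ]
```

View pics/wrist2.png

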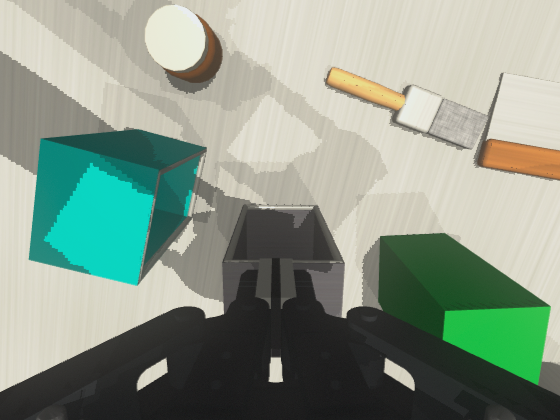

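View pics/scene2.png

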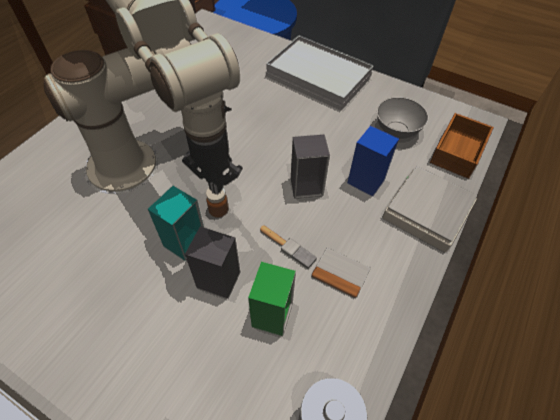

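The wrist view shows the right tin's rim edge at row 262, columns 224 to 344, centred and square to the fingertips. Next I descend.

```bash
python3 -m crank '[[0,0,0.6,0,0,0,0],[0,0,0.6,0,0,0,0],[0,0,0.6,0,0,0,0],[0,0,0.5,0,0,0,0],[0,0,0,0,0,0,0]]'; python3 go.py 0.484 -0.118 0.168;  python3 -m crank '[[-0.1,0,0,0,0,0,0],[-0.1,0,0,0,0,0,0],[-0.1,0,0,0,0,0,0],[-0.1,0,0,0,0,0,0],[-0.1,0,0,0,0,0,0],[0,0,0,0,0,0,0]]'; python3 go.py 0.484 -0.118 0.168
```

```text
time: 4.1
ee_pos: [0.4751, -0.0903, 0.1676]
tool_rot: [0.63, 0.777, -0.001, -0.004]
force: [0.4, 0.3, -0.7]
finger_gap: -0.001
t 4.1 pos [ 0.4751 -0.0903  0.1676] F [ 0.4  0.3 -0.7] gap -0.0 yaw x 1.779 j [-0.44 -0.02  1.91  0.    1.25 -0.65]
tool delta /50mm [-0.579  0.06  -0.01 ]
time: 4.7
ee_pos: [0.4832, -0.1165, 0.1716]
tool_rot: [0.629, 0.777, 0.0, 0.0]
force: [0.4, -0.4, -0.6]
finger_gap: 0.003
t 4.7 pos [ 0.4832 -0.1165  0.1716] F [ 0.4 -0.4 -0.6] gap 0.0 yaw x 1.781 j [-0.48  0.01  1.88 -0.    1.25 -0.69]
tool delta /50mm [-0.032  0.009  0.073]
```

```bash
python3 -m crank '[[0.2,0,0,0,0,0,0],[0,0,0.2,0,0,0,0],[-0.1,0,0,0,0,0,0],[-0.1,0,0,0,0,0,0],[-0.1,0,0,0,0,0,0],[-0.1,0,0,0,0,0,0],[0,0,0,0,0,0,0]]'; python3 go.py 0.484 -0.118 0.168;  python3 -m crank '[[-0.1,0,0,0,0,0,0],[-0.1,0,0,0,0,0,0],[-0.1,0,0,0,0,0,0],[0,0,0,0,0,0,0]]'; python3 go.py 0.484 -0.118 0.168
python3 - <<'E'
from rig import *
from h import *
for n in("scene","wrist"):
    cv2.imwrite(f"pics/{n}3.png",snapshot(n)["color"][:,:,::-1])
E
```

```text
time: 5.4
ee_pos: [0.4853, -0.1264, 0.1615]
tool_rot: [0.629, 0.777, -0.0, 0.0]
force: [-0.7, 1.3, 0.5]
finger_gap: -0.003
t 5.4 pos [ 0.4853 -0.1264  0.1615] F [-0.7  1.3  0.5] gap -0.0 yaw x 1.781 j [-0.5   0.03  1.87 -0.    1.23 -0.71]
tool delta /50mm [ 0.17  0.01 -0.13]
time: 5.8
ee_pos: [0.4883, -0.1409, 0.1614]
tool_rot: [0.629, 0.777, -0.0, 0.0]
force: [0.1, 0.7, -0.3]
finger_gap: -0.002
t 5.8 pos [ 0.4883 -0.1409  0.1614] F [ 0.1  0.7 -0.3] gap -0.0 yaw x 1.781 j [-0.52  0.05  1.86 -0.    1.23 -0.73]
tool delta /50mm [ 0.467  0.011 -0.133]
```

View pics/scene3.png

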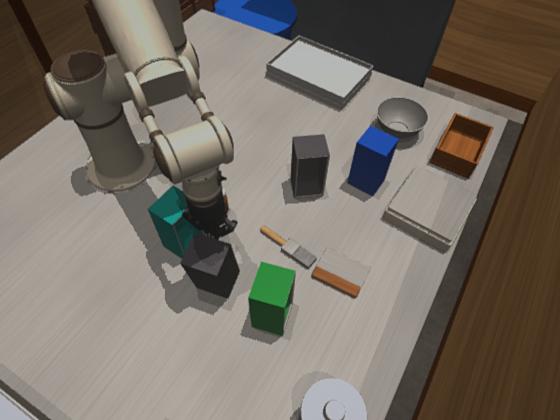

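View pics/wrist3.png

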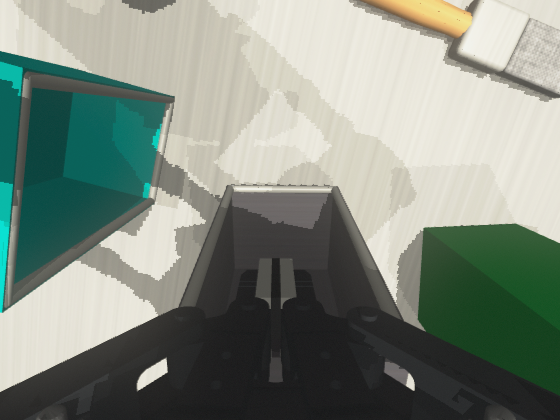

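The right tin is tilting about its foot, with its base still near (215,297) in the scene view. I keep pushing.

```bash
python3 -m crank '[[-0.1,0,0,0,0,0,0],[-0.1,0,0,0,0,0,0],[-0.1,0,0,0,0,0,0],[-0.1,0,0,0,0,0,0],[-0.1,0,0,0,0,0,0],[-0.1,0,0,0,0,0,0],[-0.1,0,0,0,0,0,0]]'; python3 go.py 0.484 -0.118 0.168
python3 - <<'E'
from rig import *
from h import *
for n in("scene",):
    cv2.imwrite(f"pics/{n}4.png",snapshot(n)["color"][:,:,::-1])
E
```

```text
time: 6.6
ee_pos: [0.4956, -0.1749, 0.1613]
tool_rot: [0.629, 0.778, -0.0, 0.0]
force: [0.5, 0.8, 0.5]
finger_gap: 0.002
t 6.6 pos [ 0.4956 -0.1749  0.1613] F [0.5 0.8 0.5] gap 0.0 yaw x 1.782 j [-0.57  0.1   1.81 -0.    1.24 -0.78]
tool delta /50mm [ 1.161  0.012 -0.134]
```

View pics/scene4.png

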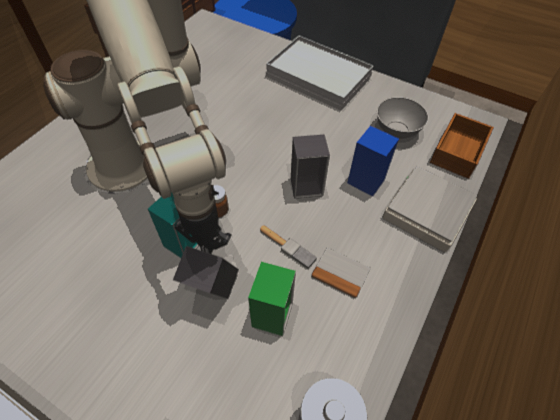

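```bash
python3 -m crank '[[-0.1,0,0,0,0,0,0],[-0.1,0,0,0,0,0,0],[-0.1,0,0,0,0,0,0],[-0.1,0,0,0,0,0,0],[0,0,0,0,0,0,0],[0,0,0,0,0,0,0],[0,0,0,0,0,0,0],[0,0,0,0,0,0,0]]'; python3 go.py 0.484 -0.118 0.168
python3 - <<'E'
from rig import *
from h import *
for n in("scene",):
    cv2.imwrite(f"pics/{n}5.png",snapshot(n)["color"][:,:,::-1])
E
```

```text
time: 7.45
ee_pos: [0.4997, -0.1938, 0.1613]
tool_rot: [0.629, 0.778, 0.0, -0.0]
force: [0.2, -0.3, -0.4]
finger_gap: 0.0
t 7.45 pos [ 0.4997 -0.1938  0.1613] F [ 0.2 -0.3 -0.4] gap 0.0 yaw x 1.782 j [-0.6   0.12  1.78  0.    1.24 -0.81]
tool delta /50mm [ 1.547  0.012 -0.134]
```

View pics/scene5.png

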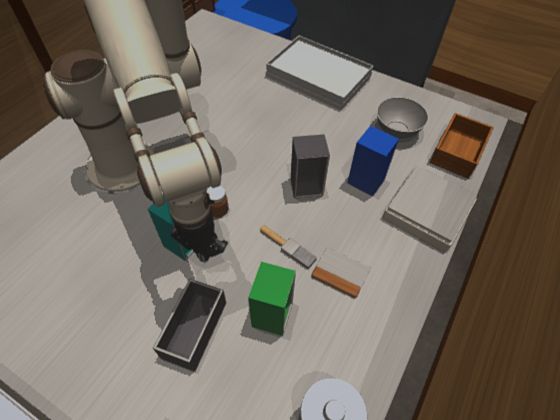

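The right tin is now mouth up around (190,325). I raise the arm and go to the left tin.

```bash
python3 -m crank '[[0,0,-0.8,0,0,0,0],[0,0,-0.8,0,0,0,0],[0,0,-0.6,0,0,0,0],[0,0,0,0,0,-0.146,0],[0,0,0,0,0,-0.146,0],[0,0,0,0,0,-0.146,0],[0,0,0,0,0,-0.146,0],[0,0,0,0,0,0,0]]'; python3 go.py 0.592 0.165 0.27
```

```text
time: 8.3
ee_pos: [0.4997, -0.1938, 0.2713]
tool_rot: [0.435, 0.9, 0.0, -0.0]
force: [0.4, 0.2, -0.7]
finger_gap: 0.0
t 8.3 pos [ 0.4997 -0.1938  0.2713] F [ 0.4  0.2 -0.7] gap 0.0 yaw x 2.241 j [-0.6   0.03  1.65  0.    1.46 -1.27]
tool delta /50mm [4.477 5.905 0.026]
```

```bash
python3 -m crank '[[0.45,0.59,0,0,0,0,0],[0.45,0.59,0,0,0,0,0],[0.45,0.59,0,0,0,0,0],[0.45,0.59,0,0,0,0,0],[0.45,0.59,0,0,0,0,0],[0.45,0.59,0,0,0,0,0],[0.45,0.59,0,0,0,0,0],[0.45,0.59,0,0,0,0,0],[0.45,0.59,0,0,0,0,0],[0.43,0.59,0,0,0,0,0],[0,0,0,0,0,0,0],[0,0,0,0,0,0,0]]'; python3 go.py 0.592 0.165 0.162
python3 - <<'E'
from rig import *
from h import *
for n in("top","wrist"):
    cv2.imwrite(f"pics/{n}6.png",snapshot(n)["color"][:,:,::-1])
E
```

```text
time: 9.5
ee_pos: [0.5917, 0.1653, 0.271]
tool_rot: [0.436, 0.9, -0.0, -0.0]
force: [0.6, 0.5, -0.0]
finger_gap: 0.003
t 9.5 pos [0.5917 0.1653 0.271 ] F [ 0.6  0.5 -0. ] gap 0.0 yaw x 2.24 j [ 0.08  0.24  1.43 -0.    1.48 -0.59]
tool delta /50mm [-9.000e-03  2.000e-03  2.179e+00]
```

View pics/wrist6.png

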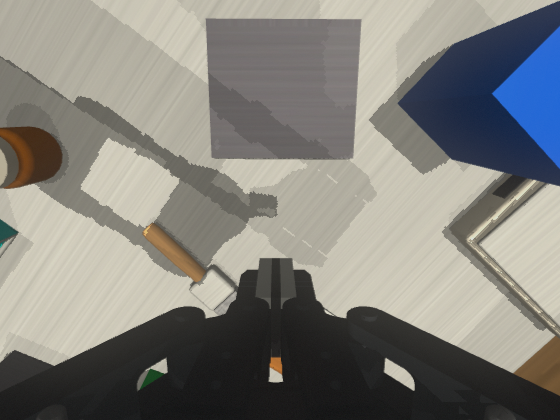

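View pics/top6.png

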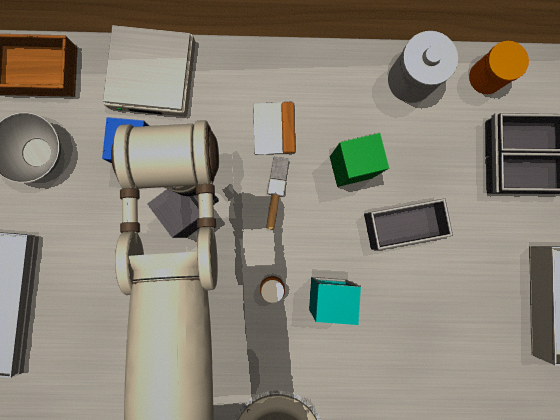

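The rim edge runs along row 158 from column 212 to 354, square to the fingers at about column 276. Next I descend and push along tool +x.

```bash
python3 -m crank '[[0,0,0.6,0,0,0,0],[0,0,0.6,0,0,0,0],[0,0,0.6,0,0,0,0],[0,0,0.38,0,0,0,0],[0,0,0,0,0,0,0],[0.1,0,0,0,0,0,0],[0.1,0,0,0,0,0,0],[0.1,0,0,0,0,0,0],[0.1,0,0,0,0,0,0],[0,0,0,0,0,0,0]]'; python3 go.py 0.5675 0.1963 0.162; python3 -m crank '[[0.1,0,0,0,0,0,0],[0.1,0,0,0,0,0,0],[0.1,0,0,0,0,0,0],[0.1,0,0,0,0,0,0],[0.1,0,0,0,0,0,0],[0,0,0,0,0,0,0]]';python3 go.py 0.5675 0.1963 0.162
python3 - <<'E'
from rig import *
from h import *
for n in("scene","wrist"):
    cv2.imwrite(f"pics/{n}7.png",snapshot(n)["color"][:,:,::-1])
E
```

```text
time: 10.6
ee_pos: [0.5793, 0.1813, 0.163]
tool_rot: [0.435, 0.9, 0.0, 0.0]
force: [-0.1, -0.9, 0.3]
finger_gap: -0.002
t 10.6 pos [0.5793 0.1813 0.163 ] F [-0.1 -0.9  0.3] gap -0.0 yaw x 2.242 j [ 0.1   0.3   1.57  0.    1.27 -0.57]
tool delta /50mm [0.382 0.003 0.019]
time: 11.2
ee_pos: [0.5634, 0.2007, 0.1622]
tool_rot: [0.435, 0.9, -0.0, -0.0]
force: [0.6, 0.0, -0.3]
finger_gap: 0.005
t 11.2 pos [0.5634 0.2007 0.1622] F [ 0.6  0.  -0.3] gap 0.01 yaw x 2.241 j [ 0.14  0.28  1.6   0.    1.27 -0.53]
tool delta /50mm [-0.12   0.01   0.004]
```

View pics/scene7.png

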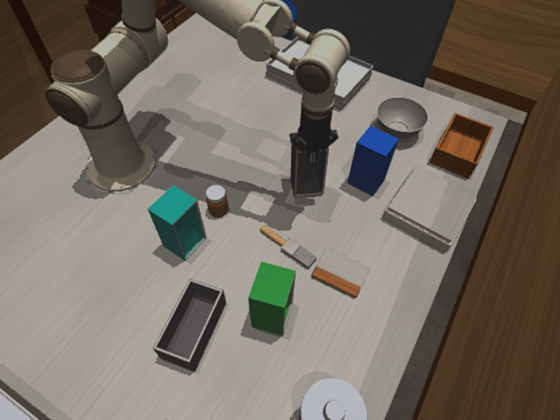

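View pics/wrist7.png

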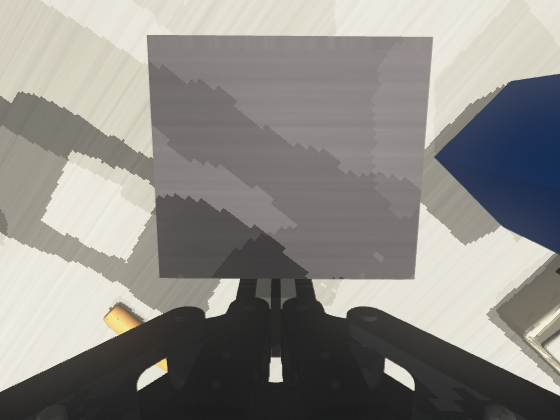

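```bash
python3 -m crank '[[0.1,0,0,0,0,0,0],[0.1,0,0,0,0,0,0],[0.1,0,0,0,0,0,0],[0.1,0,0,0,0,0,0],[0.1,0,0,0,0,0,0],[0.1,0,0,0,0,0,0],[0.1,0,0,0,0,0,0],[0.1,0,0,0,0,0,0],[0.1,0,0,0,0,0,0]]'; python3 go.py 0.5675 0.1963 0.162
python3 - <<'E'
from rig import *
from h import *
for n in("scene",):
    cv2.imwrite(f"pics/{n}8.png",snapshot(n)["color"][:,:,::-1])
E
```

```text
time: 12.2
ee_pos: [0.5357, 0.2357, 0.1623]
tool_rot: [0.435, 0.9, 0.0, -0.0]
force: [0.5, -0.6, 1.0]
finger_gap: 0.001
t 12.2 pos [0.5357 0.2357 0.1623] F [ 0.5 -0.6  1. ] gap 0.0 yaw x 2.241 j [ 0.21  0.24  1.64  0.    1.26 -0.46]
tool delta /50mm [-1.013  0.009  0.006]
```

View pics/scene8.png

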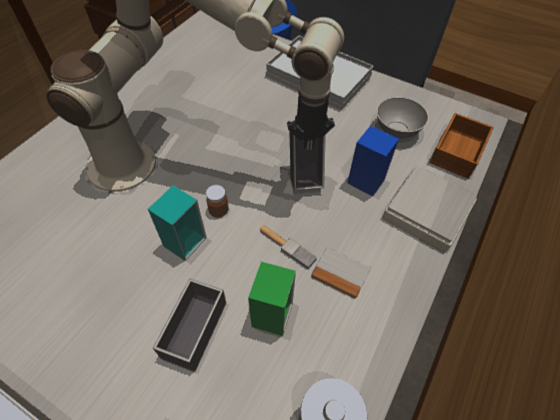

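```bash
python3 -m crank '[[0.1,0,0,0,0,0,0],[0.1,0,0,0,0,0,0],[0.1,0,0,0,0,0,0],[0,0,0,0,0,0,0],[0,0,0,0,0,0,0],[0,0,0,0,0,0,0],[0,0,0,0,0,0,0]]'; python3 go.py 0.5675 0.1963 0.162
python3 - <<'E'
from rig import *
from h import *
for n in("scene",):
    cv2.imwrite(f"pics/{n}9.png",snapshot(n)["color"][:,:,::-1])
E
```

```text
time: 12.95
ee_pos: [0.5268, 0.247, 0.1623]
tool_rot: [0.435, 0.9, 0.0, 0.0]
force: [0.6, -0.2, 0.1]
finger_gap: 0.001
t 12.95 pos [0.5268 0.247  0.1623] F [ 0.6 -0.2  0.1] gap 0.0 yaw x 2.24 j [ 0.23  0.24  1.65 -0.    1.26 -0.44]
tool delta /50mm [-1.3    0.009  0.006]
```

View pics/scene9.png

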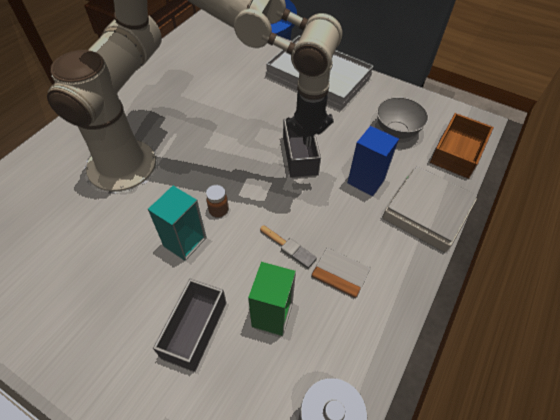

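Toppled. I retreat upward and away to check from the top camera.

```bash
python3 -m crank '[[0,0,-0.8,0,0,0,0],[0,0,-0.8,0,0,0,0],[0,0,-0.8,0,0,0,0],[-0.4,-0.4,0,0,0,0,0],[-0.4,-0.4,0,0,0,0,0],[-0.4,-0.4,0,0,0,0,0],[-0.4,-0.4,0,0,0,0,0],[-0.4,-0.4,0,0,0,0,0],[-0.4,-0.4,0,0,0,0,0],[-0.4,-0.4,0,0,0,0,0],[-0.4,-0.4,0,0,0,0,0],[0,0,0,0,0,0,0]]'; python3 go.py 0.5675 0.1963 0.162
python3 - <<'E'
from rig import *
from h import *
for n in("scene","top"):
    s=snapshot(n);im=s["color"][:,:,::-1].copy()
    for c,a,col in(((.5427,.2277),2.239,(0,0,255)),((.4945,-.1685),-1.361,(0,255,0))):
        d=np.array([np.cos(a),np.sin(a)]);w=np.array([-d[1],d[0]]);pv=np.array(c)+.04*d
        for z in(0,.08):
            q=[np.r_[pv+k*d+j*w,z] for k,j in((0,-.045),(0,.045),(.18,.045),(.18,-.045))]
            pp=proj(s,q).round().astype(int)
            for p in pp: cv2.circle(im,tuple(int(v) for v in p),2,col if z else (255,0,255),-1)
    cv2.imwrite(f"pics/{n}10.png",im)
    a=cv2.imread(f"pics/{n}0.png")
E
```

```text
time: 14.2
ee_pos: [0.5004, 0.0196, 0.2824]
tool_rot: [0.437, 0.899, -0.001, 0.0]
force: [0.2, 0.9, 1.1]
finger_gap: 0.004
t 14.2 pos [0.5004 0.0196 0.2824] F [0.2 0.9 1.1] gap 0.0 yaw x 2.237 j [-0.2  -0.07  1.73 -0.    1.48 -0.87]
tool delta /50mm [1.953 3.24  2.404]
```

View pics/top10.png

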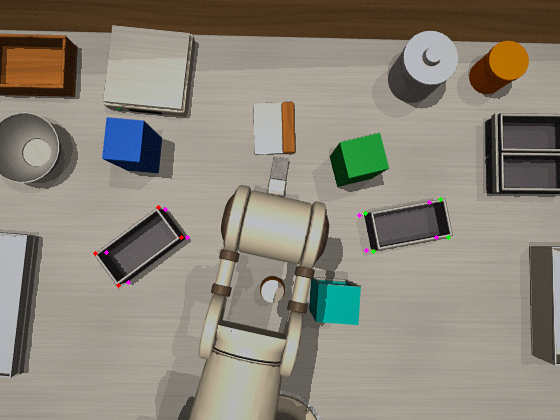

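View pics/scene10.png

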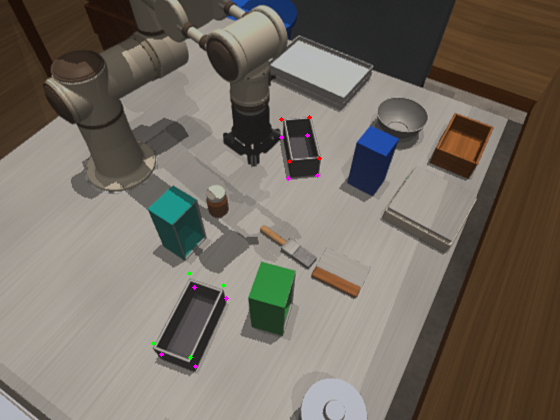

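The predicted footprints for a topple in place match both tins to within a few pixels, under about 5 mm. The jar is still at (272,290), and the brush and scraper have not moved. The arm is clear, so I hand in.

```bash
python3 -c "
from rig import *
job_done()"
```

```text
the job is handed in; nothing more can be done
```

Both loaf tins now lie on their bases, mouths up, and the job is handed in; it gave no verdict. I pushed each one over at its upper rim with closed fingertips at 50 mm/s until it toppled by itself. The arm was withdrawn to about 0.28 m height by 14.2 s.

- **Tins:** The final top and scene views show both mouth up. Each matches the outline I predicted for toppling in place to within a few pixels, about 5 mm or less at the foot edge.
- **Other items:** By eye, the jar and scraper had not moved. The arm hid part of the brush in the last top view, but the scene view shows it in place. The look-alikes were not touched.
- **Forces:** The wrist force readings between moves stayed within about 2 N.
- **Not measured:** I did not measure the tins' tilt or speed, only judged them from the pictures.

No check failed. The only disagreement was about 2 mm between my two readings of where the tins started.

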